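# Tap a taper-shank mandrel home in the bench post

## Task

Take the blue mandrel from the rack, stand its tapered shank loosely in the bench post's socket and let go. Then tap it down with the white-faced slug, not by hand, until the taper goes no deeper and is tight enough that friction alone holds it: finish with firm taps of about 24 N, never over 32 N. Stand the slug back upright on its black pad in the tray and leave everything else alone.

Things in the scene. Friction and masses are not known exactly. Their poses are not given: they have to be found in the camera images.
- mandrel: Steel mandrel with blue collar and thin blue band, about 0.22 kg, upright in a rack hole. Origin: centre of the collar's underside; z up along it. Below: tapered shank 55 mm long, diameter 28 mm at the collar to 17 mm 5 mm above the tip, then chamfered to 10. Collar: 42 mm diameter, 8 mm thick. Above the collar: plain spigot to grip, 26 mm diameter, 45 mm long.
- mandrel_top (a point): Centre of the flat top of the blue mandrel's spigot (where the slug strikes), 53 mm above the mandrel's origin along its axis.
- mandrel_red: Same shape as the blue mandrel but with a red collar and band, standing in the same rack; leave it alone. Origin: centre of the collar's underside.
- mandrel_yellow: Same shape as the blue mandrel but with a yellow collar and band, standing in the same rack; leave it alone. Origin: centre of the collar's underside.
- rack: Fixed black block, 75 x 245 mm, 60 mm tall, with three 32 mm holes in a row along its own y axis, 82 mm apart; the mandrels' collars rest on its top. Origin: centre of its underside on the bench. Where it stands, its heading and which mandrel is in which hole change.
- post: Fixed dark round bench post, 64 mm diameter, blue band, steel top face 105 mm above its origin, on a grey 110 mm square base plate. Its place changes, and its height too (top face 105 to 120 mm above the bench). In its socket a spring kick-out pin (3 N, 3.7 N at home) bears the loose mandrel; a tight taper holds against it by friction alone.
- socket (a point): Centre of the 32 mm wide mouth in the post's top face; z up. 7 to 27 mm down, four sprung brass jaws form the taper (19 mm wide on top). By wear its depth differs, unseen: tight, the collar stands 2 to 24 mm above this point. Loose, it stands 11 to 15 mm above its tight depth; driving takes 4 N rising to 10-14 N, then it stops firmly; taps of 22-28 N there lock it.
- slug: Hand tapping slug, about 0.3 kg, standing upright in the tray: a white nylon foot, 44 mm diameter and 35 mm tall, with a round aluminium stem above it, 26 mm diameter and 90 mm long, blue ring near the top. Height 125 mm. Origin: centre of the foot's flat underside (the striking face); own z axis points up the stem.
- pad (a point): Centre of the round black pad, 64 mm diameter, on the tray's floor (floor 5 mm above the bench), where the slug stands at the start and belongs at the end.
- tray: Fixed grey tray, 170 x 130 mm, walls 22 mm high and 4 mm thick. Origin: centre of its underside on the bench; the pad's centre lies 30 mm from the origin along the tray's own -x. Its place and heading change; tray and rack may change sides.
- bearing: Dark bearing ring, 36 mm outside, 18 mm bore, 10 mm thick, lying in the tray at its +x end. Leave alone. Origin: centre of its underside.
- grease_jar: Jar with green lid, 70 mm diameter, 75 mm tall, behind the post. Leave alone. Origin: centre of its underside.
- driver: Screwdriver lying at the left side. Leave alone. Origin: on its underside.
- spanner: Spanner lying at the right side. Leave alone. Origin: on its underside.
Things that resemble listed ones, but are neither listed nor needed, are in the scene too. Several things have the shape of the slug; the one meant has the colours described above.

How it is judged:
By the outcome, as a careful person would: the job done as asked, in the order asked, and still so for the second after the job is handed in, with the robot touching nothing.
It also fails if it takes over 67 s, if anything falls off the work surface, if the arm or the gripper's body presses on something with over 40 N, if the wrist force passes 120 N, or if a joint passes its speed limit or range.

## Robot

A 7-joint arm with a two-finger parallel gripper is mounted at the origin on the work surface. World frame = base frame: x ahead of the robot, y to its left, z up, the work surface at z = 0. Lengths are in m, angles in rad, forces in N, time in s.
With the tool pointing down it reaches from about 0.35 to 0.9 m from the base axis. Payload 7.2 kg.
Tool frame: the origin (TCP) lies at the very end of the fingers, on their centre line; the grasp point (between the pads) lies 19 mm behind it; z points along the fingers, y is the direction in which the jaws open and shut (so a half turn about z gives the same grasp; the last joint's range is limited). The gripper opens to 88 mm and grips with 3 to 60 N. Pads are 20 mm wide; open, the fingers measure 115 mm over their backs; the gripper's body (75 mm by 178 mm) begins 61 mm behind the grasp point.
Start: joints at [-1.2, 0.411, -0.013, 1.596, 0.006, 1.134, -0.082], TCP at [0.266, 0.566, 0.223] pointing down, gripper open.
Joint ranges: [-2.95, 2.95], [-0.29, 1.99], [-1.47, 1.44], [0.14, 2.54], [-1.03, 4.17], [0.13, 1.85], [-2.86, 2.86]. Speed limits (rad/s): [2.39, 2.39, 3.01, 3.01, 3.14, 3.14, 3.14].

## Interface

Orientations are given as a 3x3 rotation matrix whose columns are the frame's x, y, z axes.
In Python, from plant import read_state, capture, sign_off, outline_of, tip_of gives the robot as it stands.
- The arm moves only by the tool apply_moves, never from a script. Its argument "series" is a list of rows, each a list of 5 numbers: the finger opening in mm, from 0 to 87.8, then the shift along the world's x, y, z in mm, then the turn about the world's z in degrees. In form: [[jaw, dx, dy, dz, spin], ...]. A call has 1 to 20 rows; each row shifts and turns the commanded pose from where the row before left it; what a row does not reach is not made up. A row lasts 1/10 s, in which the tool goes at most 50 mm and 8.59 degrees, less where a joint would pass 70% of its speed; a pose out of reach is approached as far as the arm can. A call with a gripper value outside its range is refused whole. The fingers move at their own pace and stop on an object; "newtons" is the grip in N (left out, the last holds). Time passes only in rows, so rows that do not move let the fingers close. It gives the time, the measured TCP pose, the force and the opening at its end, in the units of the state.
- read_state(): the state, without advancing time (a new reading comes with each control period).
- capture(name): name is "scene" or "side" or "wrist"; returns a dict with "img" (384x512x3 uint8, blue, green, red), "z_map" (384x512 float32, m along the optical axis (not along the pixel's ray), 0 where there is no reading), "vertical_fov" (degrees; the focal length in pixels is half the picture's height over the tangent of half this angle, whatever the lens; pixels are square), "cx", "cy" (the principal point, pixels), "world_from_camera" (4x4, takes a point from camera to world coordinates). Camera axes: x right, y down, z forward; pixel columns grow to the right and rows downward; lengths in m; the calibration is good to about 2 mm. A picture is of the moment at which its call begins.
- sign_off(): hands the job in, once; it reports no verdict.
Trained networks look in a picture, given as the dict that the camera call returned (one of the last four; its "shot" number tells which), for a name from the list of things; names that differ only in an ending like _2 or _b are one class to them, and where a whole thing is asked for, a point or a joint stands for the part that bears it (a point fixed in the world has none). Each returns a list of dicts, best first, with "conf" (0 to 1); they miss things now and then, are a little off and sometimes report something else, mostly with a low value. They report only what shows in the picture. A call takes as long as a camera call. They do not tell look-alikes from the thing itself.
- outline_of(picture, name): "mask" (384x512 bool, what is visible of it).
- tip_of(picture, name): "centre" ([x, y, z] in m, in the coordinates of the camera as it stood for that picture, good to about 4 mm: a listed point, or the origin of a listed thing).
The state is a dict: "t": time; "qpos": joint angles; "dq": joint speeds; "tau": joint torques, N m; "position": TCP position; "eef_rot": TCP orientation; "wrist_force": force on the tool from outside, world axes, zero at the start; "moment": the same for the moment, N m; "gripper_width": finger opening in m.
Only numpy, scipy, OpenCV 4.12 (cv2) and the standard library are available. Lean on these libraries where they do the work, as an engineer would, in place of code of your own. Each camera call takes 0.05 s, during which the arm holds its last target. There are 200 camera calls.

## Working session

There is one attempt and no reset: what is moved stays moved. The work goes in short steps, Python scripts to look and compute and a tool call to move; the robot and the scene stay as the last step left them, time stands still between calls to the robot, and variables do not carry over. Pictures are saved under pics/ and viewed, about 8 in all and at most 12, crops included, and the job is handed in when it is done.

Besides the shell and the picture viewer there is one more tool, called after "Emit:" as name(argument=value, ...) on one line, values as JSON. apply_moves: Moves the arm, as the interface text tells. Its arguments: {"type":"object","properties":{"series":{"type":"array"},"newtons":{"type":"number"}},"required":["series"]}

```bash
mkdir -p pics; ls; cat > h.py <<'E'
import numpy as np, cv2
from plant import read_state, capture, sign_off, outline_of, tip_of
def K(p):
    return 192/np.tan(np.radians(p["vertical_fov"])/2)
def w(p,c):
    return (p["world_from_camera"]@np.r_[c,1])[:3]
def cloud(p):
    f=K(p);z=p["z_map"];v,u=np.mgrid[:384,:512]
    c=np.stack([(u-p["cx"])/f*z,(v-p["cy"])/f*z,z,np.ones_like(z)],-1)
    return (c@p["world_from_camera"].T)[...,:3]
def pix(p,x):
    c=np.linalg.inv(p["world_from_camera"])@np.r_[x,1]
    return np.array([p["cx"]+K(p)*c[0]/c[2],p["cy"]+K(p)*c[1]/c[2]])
E
python3 - <<'E'
from h import *
s=read_state();print(s["t"],s["position"],s["eef_rot"],s["wrist_force"])
ims=[]
for n in ["scene","side"]:
    p=capture(n);ims.append(p["img"]);print(n,p["world_from_camera"].round(3).tolist(),K(p))
    for k in ["mandrel","mandrel_top","rack","post","socket","slug","pad","tray","bearing","grease_jar"]:
        print(k,[(w(p,d["centre"]).round(3).tolist(),pix(p,w(p,d["centre"])).astype(int).tolist(),round(d["conf"],2)) for d in tip_of(p,k)[:5]])
    cv2.imwrite(f"pics/{n}0.png",cv2.resize(p["img"],(800,600)))
print(read_state()["t"])
E
```

```text
pics
0.0 [0.26534236 0.56533553 0.22181528] [[-9.05284751e-01  4.24804851e-01 -5.97972466e-04]
 [ 4.24805265e-01  9.05283576e-01 -1.46095477e-03]
 [-7.92860207e-05 -1.57660192e-03 -9.99998754e-01]] [-0.78033937 -0.2454416   0.51660394]
scene [[-0.684, 0.505, -0.526, 1.509], [0.73, 0.469, -0.497, 0.903], [-0.004, -0.724, -0.69, 1.359], [0.0, 0.0, 0.0, 1.0]] 435.87681846704567
mandrel [([0.565, 0.293, 0.06], [310, 240], 0.64)]
mandrel_top [([0.515, -0.248, 0.003], [224, 182], 0.61), ([0.56, 0.298, 0.118], [313, 230], 0.5)]
rack [([0.558, 0.294, -0.0], [310, 249], 0.93)]
post [([0.553, -0.048, 0.004], [249, 206], 0.56)]
socket [([0.458, -0.565, 0.003], [189, 148], 0.67), ([0.557, -0.046, 0.11], [248, 189], 0.63)]
slug [([0.365, -0.287, 0.0], [241, 163], 0.62), ([0.44, -0.115, 0.001], [256, 187], 0.46)]
pad [([0.481, -0.247, 0.006], [229, 178], 0.77)]
tray [([0.512, -0.252, 0.002], [224, 181], 0.66)]
bearing [([0.561, -0.227, 0.001], [220, 189], 0.37), ([0.696, 0.092, 0.002], [250, 242], 0.34)]
grease_jar [([0.694, 0.092, 0.004], [250, 241], 0.53), ([0.48, -0.246, 0.005], [230, 178], 0.3
[... 312 characters left out ...]
 0.3, 0.0], [252, 275], 0.96), ([0.455, -0.57, 0.004], [286, 111], 0.6), ([0.692, 0.09, 0.001], [217, 224], 0.49)]
post [([0.556, 0.299, 0.113], [251, 254], 0.71), ([0.555, -0.047, 0.004], [258, 195], 0.66)]
socket [([0.556, -0.049, 0.109], [257, 175], 0.81)]
slug [([0.363, -0.286, -0.002], [308, 155], 0.78), ([0.443, -0.114, -0.004], [288, 185], 0.59), ([0.388, -0.378, -0.003], [302, 140], 0.55), ([0.484, -0.242, 0.003], [278, 161], 0.48)]
pad [([0.479, -0.249, 0.004], [280, 159], 0.87), ([0.46, -0.571, 0.002], [285, 112], 0.49)]
tray [([0.514, -0.244, -0.002], [271, 161], 0.97)]
bearing [([0.563, -0.225, 0.003], [258, 163], 0.42)]
grease_jar [([0.693, 0.094, -0.001], [217, 225], 0.83)]
1.1
```

View images.

View pics/scene0.png

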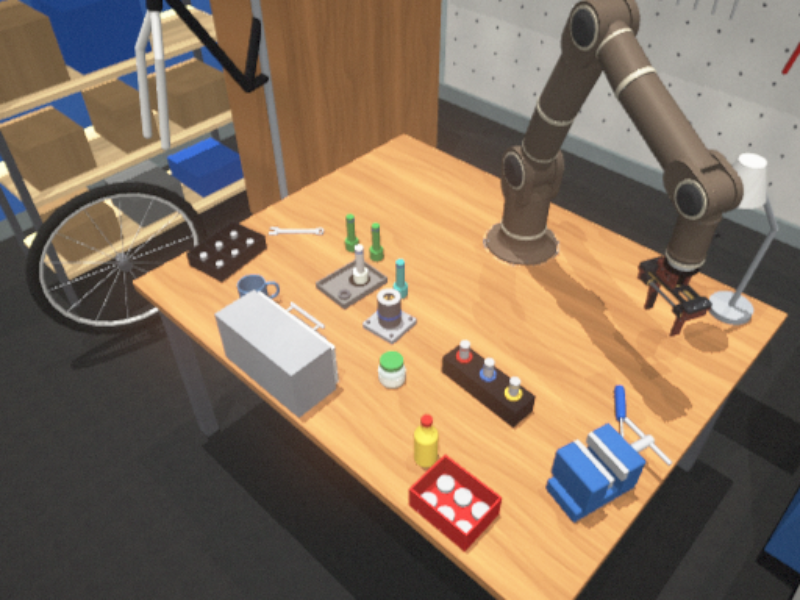

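View pics/side0.png

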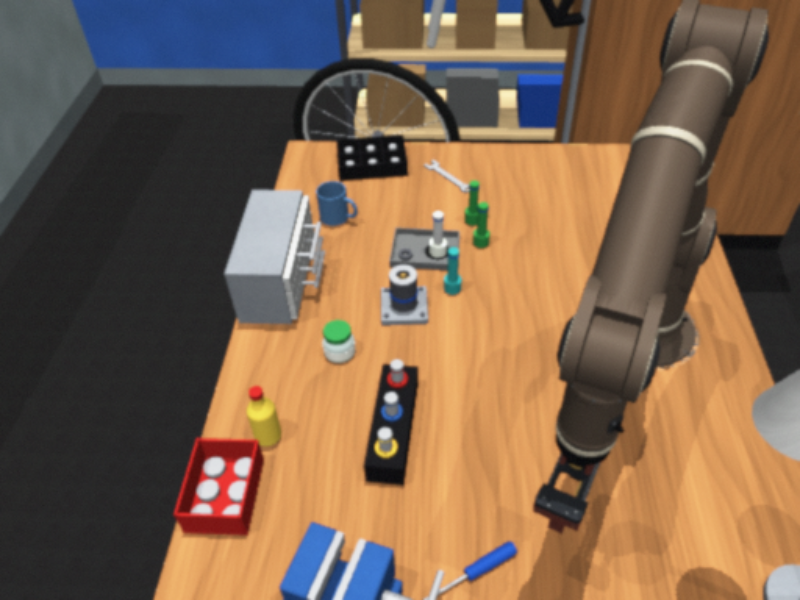

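Candidates in the 800 px scene image: the blue-collared mandrel is in the middle rack hole (487,372), with red at (464,352) and yellow at (514,390). The slug-shaped things are white and aluminium in the tray (360,265), two green (350,232; 376,242) and one teal (400,278). Only the one in the tray fits the description. Next I'll measure them and make one crop to confirm.

```bash
python3 - <<'E'
from h import *
crops=[]
for n in ["scene","side"]:
    p=capture(n);C=cloud(p)
    def fit(name,c,r,z0,z1):
        m=(np.hypot(C[...,0]-c[0],C[...,1]-c[1])<r)&(C[...,2]>z0)&(C[...,2]<z1)
        q=C[m]
        if len(q)<5: print(name,"few",len(q));return
        (x,y),rr=cv2.minEnclosingCircle((q[:,:2]*1000).astype(np.float32))
        print(n,name,len(q),"z pct",np.percentile(q[:,2],[5,50,95]).round(4),"mean",q.mean(0).round(4),"enc",round(x,1),round(y,1),round(rr,1))
    fit("mandrel top",(.562,.295),.025,.108,.125)
    fit("red top",(.562,.21),.03,.108,.125);fit("yel top",(.562,.38),.03,.108,.125)
    fit("post top",(.556,-.048),.045,.098,.128)
    fit("slug top",(.482,-.247),.03,.124,.14)
    fit("slug foot top",(.482,-.247),.03,.030,.05)
    fit("teal top",(.443,-.114),.03,.11,.14)
    fit("g1 top",(.363,-.286),.03,.11,.14); fit("g2",(.388,-.378),.03,.11,.14)
    # rack heading
    m=(abs(C[...,2]-.06)<.004)&(np.hypot(C[...,0]-.56,C[...,1]-.295)<.15)
    print("rack",cv2.minAreaRect((C[m][:,:2]*1000).astype(np.float32)))
    def crop(x,h=38):
        u,v=pix(p,x).astype(int);return cv2.resize(p["img"][v-h:v+h,u-h:u+h],(390,290) if 0 else (290,290),interpolation=cv2.INTER_CUBIC)
    crops.append(np.hstack([crop((.56,.295,.08)),crop((.47,-.22,.06))]))
cv2.imwrite("pics/crop1.png",np.vstack(crops))
E
```

```text
scene mandrel top 26 z pct [0.109  0.1116 0.1157] mean [0.5636 0.2971 0.1121] enc 562.1 298.5 15.4
scene red top 28 z pct [0.1084 0.1112 0.1153] mean [0.5584 0.2144 0.1112] enc 559.2 214.9 15.1
scene yel top 31 z pct [0.1086 0.111  0.116 ] mean [0.5695 0.378  0.1116] enc 570.1 377.8 13.8
scene post top 124 z pct [0.1005 0.1082 0.1142] mean [ 0.5618 -0.047   0.1079] enc 557.5 -49.3 36.6
scene slug top 15 z pct [0.1255 0.1273 0.1314] mean [ 0.4842 -0.2426  0.128 ] enc 483.4 -243.0 13.7
scene slug foot top 47 z pct [0.0318 0.0393 0.0482] mean [ 0.4892 -0.2359  0.0393] enc 485.1 -241.1 23.9
scene teal top 32 z pct [0.1123 0.1217 0.1283] mean [ 0.4468 -0.113   0.1207] enc 446.9 -116.5 15.1
scene g1 top 25 z pct [0.1118 0.1206 0.1296] mean [ 0.3736 -0.2832  0.1211] enc 372.1 -286.6 17.1
scene g2 29 z pct [0.1117 0.1199 0.1308] mean [ 0.3963 -0.3709  0.1199] enc 396.5 -373.2 18.8
rack ((564.90869140625, 295.1470947265625), (247.41357421875, 81.8460693359375), 85.53775787353516)
side mandrel top 52 z pct [0.1087 0.1124 0.1168] mean [0.5599 0.2982 0.1127] enc 559.0 296.9 14.5
side red top 45 
[... 169 characters left out ...]
.0
side post top 184 z pct [0.0993 0.109  0.114 ] mean [ 0.5561 -0.0429  0.1082] enc 557.9 -47.5 34.4
side slug top 25 z pct [0.1246 0.1273 0.1328] mean [ 0.4816 -0.2398  0.1279] enc 484.0 -240.4 16.2
side slug foot top 61 z pct [0.0306 0.0377 0.0462] mean [ 0.4809 -0.2335  0.0383] enc 482.0 -238.1 22.4
side teal top 48 z pct [0.1117 0.1221 0.1277] mean [ 0.4421 -0.1111  0.121 ] enc 443.3 -114.2 16.3
side g1 top 40 z pct [0.1131 0.1222 0.1284] mean [ 0.3697 -0.28    0.1214] enc 371.2 -280.6 15.3
side g2 40 z pct [0.1127 0.1224 0.126 ] mean [ 0.3907 -0.3691  0.1206] enc 390.4 -371.8 15.7
rack ((560.5640869140625, 296.76202392578125), (250.49374389648438, 75.55469512939453), 85.82257080078125)
```

View pics/crop1.png

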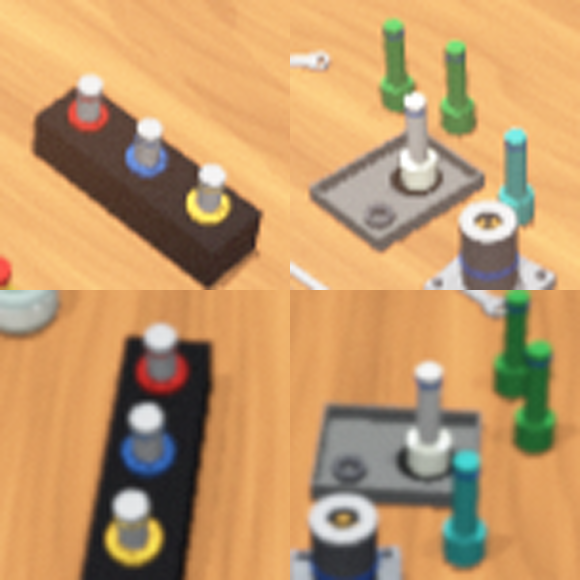

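The crop confirms it: the blue mandrel is in the middle hole, and the white-footed aluminium slug with a blue ring stands on the black pad. The green and teal ones don't fit. I'll move above the mandrel.

Emit:
apply_moves(series=[[80,25,-22,0,-5.75],[80,25,-22,0,-5.75],[80,25,-22,0,-5.75],[80,25,-22,0,-5.75],[80,25,-22,0,-5.75],[80,25,-22,0,-5.75],[80,25,-22,0,-5.75],[80,25,-22,0,-5.75],[80,25,-22,0,-5.75],[80,25,-22,0,-5.75],[80,23,-24,0,-5.75],[80,23,-24,0,-5.75],[80,0,0,0,0],[80,0,0,0,0]], newtons=40)

```text
t: 2.6
position: [0.5618, 0.2973, 0.2226]
eef_rot: [[0.073, 0.997, -0.0], [0.997, -0.073, -0.0], [-0.0, -0.0, -1.0]]
wrist_force: [-0.0, 0.5, -0.3]
gripper_width: 0.08
```

```bash
python3 - <<'E'
from h import *
s=read_state();print(s["t"],s["position"],s["eef_rot"].round(3).tolist(),s["wrist_force"],s["qpos"].round(2))
p=capture("wrist");C=cloud(p)
print(p["world_from_camera"].round(3).tolist(),K(p))
for k in ["mandrel","mandrel_top"]: print(k,[(w(p,d["centre"]).round(4).tolist(),round(d["conf"],2)) for d in tip_of(p,k)[:5]])
m=(np.hypot(C[...,0]-.561,C[...,1]-.2975)<.03)&(C[...,2]>.108)&(C[...,2]<.125);q=C[m]
print(len(q),np.median(q,0),cv2.minEnclosingCircle((q[:,:2]*1000).astype(np.float32)) if len(q) else 0)
cv2.imwrite("pics/w1.png",p["img"])
E
```

```text
2.6 [0.56182799 0.29727653 0.2225524 ] [[0.073, 0.997, -0.0], [0.997, -0.073, -0.0], [-0.0, -0.0, -1.0]] [-0.01662045  0.49910238 -0.25435797] [-0.81  0.44  0.35  1.59 -0.16  1.14 -0.5 ]
[[0.997, -0.07, -0.021, 0.567], [-0.073, -0.952, -0.297, 0.38], [0.0, 0.298, -0.954, 0.384], [0.0, 0.0, 0.0, 1.0]] 316.14028765977616
mandrel [([0.5563, 0.2967, 0.0592], 0.57)]
mandrel_top [([0.5556, 0.2952, 0.1125], 0.86)]
621 [0.55774489 0.29658093 0.1127562 ] ((557.7095947265625, 295.71624755859375), 12.886919975280762)
```

View pics/w1.png

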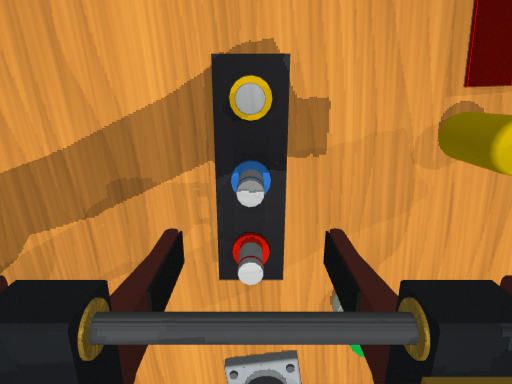

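Emit:
apply_moves(series=[[60,-3.8,-1.1,-20,0],[60,0,0,-25,0],[60,0,0,-25,0],[60,0,0,-25,0],[60,0,0,-25,0],[60,0,0,-20,0],[60,0,0,-9.5,0],[60,0,0,0,0],[10,0,0,0,0],[10,0,0,0,0],[10,0,0,0,0],[10,0,0,0,0],[10,0,0,0,0],[10,0,0,0,0]], newtons=40)

```text
t: 4.15
position: [0.5581, 0.2968, 0.0737]
eef_rot: [[0.072, 0.997, 0.001], [0.997, -0.072, 0.001], [0.001, 0.001, -1.0]]
wrist_force: [0.3, -0.2, 3.4]
gripper_width: 0.0252
```

Emit:
apply_moves(series=[[10,0,0,10,0],[10,0,0,20,0],[10,0,0,30,0],[10,0,0,30,0],[10,0,0,30,0],[10,0,0,30,0],[10,0,0,16,0],[10,0,-30,0,0],[10,0,-35,0,0],[10,0,-35,0,0],[10,0,-35,0,0],[10,0,-35,0,0],[10,0,-35,0,0],[10,0,-20,0,0],[10,0,-10,0,0],[10,0,0,0,0]])

```text
t: 5.75
position: [0.5576, 0.0605, 0.2395]
eef_rot: [[0.074, 0.997, 0.0], [0.997, -0.074, 0.0], [0.0, 0.0, -1.0]]
wrist_force: [-0.6, -0.4, -1.5]
gripper_width: 0.0253
```

```bash
python3 - <<'E'
from h import *
s=read_state();print(s["t"],s["position"],s["wrist_force"])
p=capture("wrist");C=cloud(p)
print(p["world_from_camera"].round(3).tolist())
for k in ["mandrel","socket","post"]: print(k,[(w(p,d["centre"]).round(4).tolist(),round(d["conf"],2)) for d in tip_of(p,k)[:3]])
m=(np.hypot(C[...,0]-.557,C[...,1]+.048)<.045)&(C[...,2]>.10)&(C[...,2]<.125);q=C[m]
print(len(q),np.percentile(q[:,2],[5,25,50,75,95]),cv2.minEnclosingCircle((q[:,:2]*1000).astype(np.float32)) if len(q) else 0)
cv2.imwrite("pics/w2.png",p["img"])
E
```

```text
5.75 [0.55761371 0.06049353 0.23948327] [-0.57546872 -0.42668976 -1.49051202]
[[0.997, -0.072, -0.022, 0.563], [-0.075, -0.952, -0.297, 0.144], [0.001, 0.298, -0.955, 0.401], [0.0, 0.0, 0.0, 1.0]]
mandrel [([0.5556, 0.0607, 0.224], 0.91)]
socket []
post [([0.4757, -0.244, 0.0095], 0.68), ([0.5062, -0.248, -0.0023], 0.62)]
16 [0.1096266  0.11015715 0.11048214 0.11093098 0.11116511] ((572.9375610351562, -71.4877700805664), 4.9965105056762695)
```

View pics/w2.png

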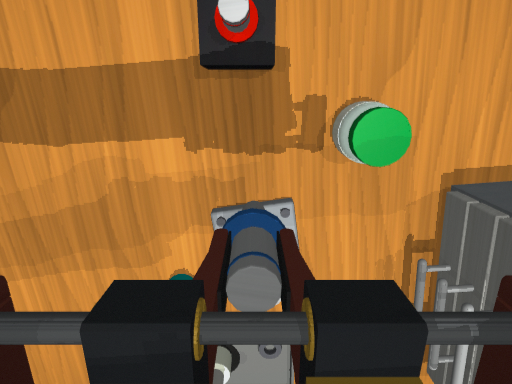

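```bash
cat > fit.py <<'E'
from h import *
from scipy.optimize import minimize
from scipy.ndimage import map_coordinates
def ring(p,g,x,y,z,rs):
    a=np.linspace(0,2*np.pi,90,endpoint=False);r,a=[t.ravel() for t in np.meshgrid(rs,a)]
    P=np.stack([x+r*np.cos(a),y+r*np.sin(a),0*a+z,0*a+1])
    c=np.linalg.inv(p["world_from_camera"])@P
    return map_coordinates(g,[p["cy"]+K(p)*c[1]/c[2],p["cx"]+K(p)*c[0]/c[2]],order=1).mean()
def fit(p,x0,y0,z,inn,outs):
    hsv=cv2.cvtColor(p["img"],cv2.COLOR_BGR2HSV).astype(float);g=cv2.GaussianBlur(hsv[...,2]-hsv[...,1],(0,0),.7)
    f=lambda q:-ring(p,g,q[0]/1e3,q[1]/1e3,z,inn)+np.mean([ring(p,g,q[0]/1e3,q[1]/1e3,z,o) for o in outs])
    X=[(f((x,y)),x,y) for x in np.arange(x0-10,x0+11,2) for y in np.arange(y0-10,y0+11,2)]
    r=minimize(f,min(X)[1:],method="Nelder-Mead",options=dict(initial_simplex=[np.array(min(X)[1:])+d for d in ([0,0],[1.5,0],[0,1.5])]))
    return r.x.round(1),round(r.fun,1)
E
python3 - <<'E'
from fit import *
L=lambda a,b:np.linspace(a,b,4)/1e3
for n in ["scene","side"]:
    p=capture(n)
    print(n,"post",fit(p,557,-48,.1105,L(18,30),[L(34,37),L(10,14)]))
    print("red",fit(p,556,215,.113,L(1,11.5),[L(14.5,17)]),"yel",fit(p,566,378,.113,L(1,11.5),[L(14.5,17)]))
    print("slug",fit(p,483,-243,.130,L(1,11.5),[L(14.5,17)]))
E
```

```text
scene post (array([557.4, -49.4]), np.float64(-84.1))
red (array([556.3, 213.6]), np.float64(-104.0)) yel (array([568.9, 376.5]), np.float64(-102.0))
slug (array([ 482.7, -243.3]), np.float64(-86.8))
side post (array([556.5, -46.5]), np.float64(-53.9))
red (array([553.7, 214.5]), np.float64(-132.1)) yel (array([566. , 378.9]), np.float64(-130.8))
slug (array([ 476.4, -248. ]), np.float64(-36.8))
```

Emit:
apply_moves(series=[[10,-3,-20,0,0],[10,0,-30,0,0],[10,0,-30,0,0],[10,0,-20,0,0],[10,0,-7,0,0],[10,0,0,-20,0],[10,0,0,-20,0],[10,0,0,-12,0],[10,0,0,-4,0],[10,0,0,0,0]])

```text
t: 7.05
position: [0.5547, -0.0446, 0.1829]
eef_rot: [[0.071, 0.997, -0.001], [0.997, -0.071, -0.0], [-0.0, -0.001, -1.0]]
wrist_force: [-0.1, -0.0, -1.8]
gripper_width: 0.0259
```

```bash
python3 - <<'E'
from h import *
s=read_state();print(s["t"],s["position"],s["wrist_force"])
o=[]
for n in ["scene","side"]:
    p=capture(n);u,v=pix(p,(.5555,-.047,.15)).astype(int);o.append(cv2.resize(p["img"][v-35:v+45,u-40:u+40],(400,400),interpolation=cv2.INTER_CUBIC))
    print([(w(p,d["centre"]).round(4).tolist(),round(d["conf"],2)) for k in ["mandrel","socket"] for d in tip_of(p,k)[:2]])
cv2.imwrite("pics/c3.png",np.hstack(o))
E
```

```text
7.05 [ 0.55473546 -0.04463447  0.18287723] [-0.10766743 -0.01066083 -1.80123147]
[([0.5606, -0.047, 0.1702], 0.65), ([0.5586, -0.0496, 0.1114], 0.87)]
[([0.5602, -0.0502, 0.1721], 0.47), ([0.5562, -0.0491, 0.1109], 0.62)]
```

View pics/c3.png

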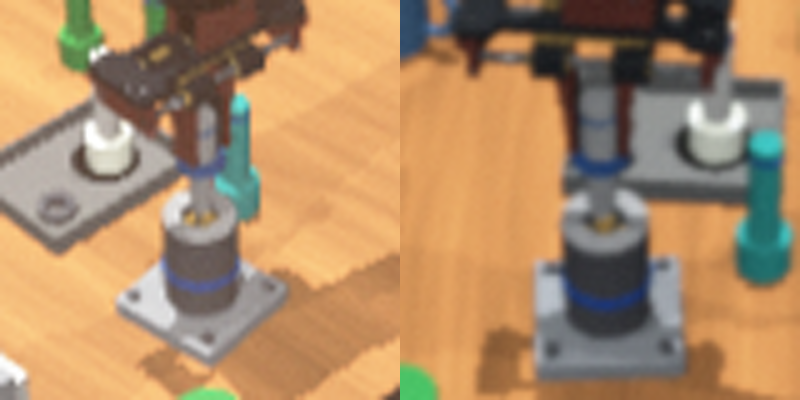

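Emit:
apply_moves(series=[[10,-1,-2,0,0],[10,0,0,-4,0],[10,0,0,-4,0],[10,0,0,-3,0],[10,0,0,0,0]])

```text
t: 7.85
position: [0.5534, -0.0473, 0.1715]
eef_rot: [[0.072, 0.997, -0.001], [0.997, -0.072, -0.0], [-0.0, -0.001, -1.0]]
wrist_force: [0.5, -0.0, -2.1]
gripper_width: 0.0257
```

Emit:
apply_moves(series=[[10,0,0,-3,0],[10,0,0,-2,0],[10,0,0,0,0]])

```text
t: 8.15
position: [0.5536, -0.0473, 0.1668]
eef_rot: [[0.072, 0.997, -0.0], [0.997, -0.072, -0.0], [-0.0, -0.0, -1.0]]
wrist_force: [-0.1, -0.8, -1.4]
gripper_width: 0.0255
```

Emit:
apply_moves(series=[[10,0,0,-2,0],[10,0,0,-1,0],[10,0,0,0,0]])

```text
t: 8.45
position: [0.5536, -0.0473, 0.164]
eef_rot: [[0.072, 0.997, -0.0], [0.997, -0.072, 0.0], [-0.0, -0.0, -1.0]]
wrist_force: [0.1, 0.6, -2.1]
gripper_width: 0.0256
```

Emit:
apply_moves(series=[[10,0,0,-2,0],[10,0,0,-1,0],[10,0,0,0,0]])

```text
t: 8.75
position: [0.5536, -0.0473, 0.161]
eef_rot: [[0.072, 0.997, -0.0], [0.997, -0.072, -0.0], [-0.0, -0.0, -1.0]]
wrist_force: [0.9, -0.9, -1.6]
gripper_width: 0.0256
```

Emit:
apply_moves(series=[[10,0,0,-2,0],[10,0,0,-1,0],[10,0,0,0,0]])

```text
t: 9.05
position: [0.5539, -0.0474, 0.1581]
eef_rot: [[0.072, 0.997, 0.0], [0.997, -0.072, -0.0], [-0.0, 0.0, -1.0]]
wrist_force: [0.4, -1.5, -2.8]
gripper_width: 0.0253
```

Emit:
apply_moves(series=[[10,0,0,-2,0],[10,0,0,-1,0],[10,0,0,0,0]])

```text
t: 9.35
position: [0.5541, -0.0475, 0.1552]
eef_rot: [[0.072, 0.997, 0.001], [0.997, -0.072, -0.0], [-0.0, 0.001, -1.0]]
wrist_force: [2.2, -1.5, -2.8]
gripper_width: 0.0255
```

Emit:
apply_moves(series=[[10,1.5,-1,0,0],[10,0,0,0,0]])

```text
t: 9.55
position: [0.555, -0.0481, 0.1551]
eef_rot: [[0.072, 0.997, -0.001], [0.997, -0.072, 0.0], [0.0, -0.001, -1.0]]
wrist_force: [-0.5, 0.3, -0.4]
gripper_width: 0.0258
```

Emit:
apply_moves(series=[[10,0,0,-2,0],[10,0,0,0,0]])

```text
t: 9.75
position: [0.5549, -0.0481, 0.1529]
eef_rot: [[0.072, 0.997, -0.001], [0.997, -0.072, 0.0], [0.0, -0.001, -1.0]]
wrist_force: [-0.8, 0.2, -0.6]
gripper_width: 0.0253
```

Emit:
apply_moves(series=[[10,0,0,-1.5,0],[10,0,0,0,0]])

```text
t: 9.95
position: [0.555, -0.0482, 0.1516]
eef_rot: [[0.072, 0.997, -0.0], [0.997, -0.072, 0.0], [0.0, -0.0, -1.0]]
wrist_force: [-2.4, 1.1, 2.2]
gripper_width: 0.0257
```

Emit:
apply_moves(series=[[10,0,0,-1.5,0],[10,0,0,0,0]])

```text
t: 10.15
position: [0.5551, -0.0482, 0.1502]
eef_rot: [[0.072, 0.997, -0.0], [0.997, -0.072, 0.0], [0.0, -0.0, -1.0]]
wrist_force: [-2.4, 0.4, 3.8]
gripper_width: 0.0256
```

Emit:
apply_moves(series=[[10,-0.7,0,0.5,0],[10,0,0,0,0],[32,0,0,0,0],[45,0,0,0,0],[60,0,0,0,0],[70,0,0,0,0],[70,0,0,5,0],[70,0,0,15,0],[70,0,0,25,0],[70,0,0,30,0],[70,0,0,20,0],[70,0,0,0,0]])

```text
t: 11.35
position: [0.5561, -0.0487, 0.2489]
eef_rot: [[0.072, 0.997, 0.005], [0.997, -0.072, 0.0], [0.001, 0.005, -1.0]]
wrist_force: [0.2, -0.8, -0.1]
gripper_width: 0.0703
```

```bash
python3 - <<'E'
from fit import *
s=read_state();print(s["t"],s["position"],s["wrist_force"])
p=capture("wrist");C=cloud(p);o=[cv2.resize(p["img"][130:384,130:384],(400,400))]
m=(np.hypot(C[...,0]-.555,C[...,1]+.048)<.03)&(C[...,2]>.17)&(C[...,2]<.215);q=C[m]
print(len(q),np.percentile(q[:,2],[25,50,75]),cv2.minEnclosingCircle((q[:,:2]*1000).astype(np.float32)) if len(q) else 0)
for n in ["wrist","side"]:
    if n=="side": p=capture(n);u,v=pix(p,(.5555,-.047,.15)).astype(int);o.append(cv2.resize(p["img"][v-40:v+40,u-40:u+40],(400,400),interpolation=cv2.INTER_CUBIC))
    print(n,[(k,w(p,d["centre"]).round(4).tolist(),round(d["conf"],2)) for k in ["mandrel","mandrel_top"] for d in tip_of(p,k)[:2]])
cv2.imwrite("pics/c4.png",np.hstack(o))
E
```

```text
11.35 [ 0.5561358  -0.04866235  0.24889798] [ 0.20092948 -0.825466   -0.05429302]
1056 [0.18845692 0.18933488 0.18986389] ((553.670654296875, -48.87622833251953), 13.025895118713379)
wrist [('mandrel', [0.5553, -0.0478, 0.1371], 0.61), ('mandrel', [0.5087, -0.2521, -0.0003], 0.57), ('mandrel_top', [0.5542, -0.0508, 0.1865], 0.6)]
side [('mandrel', [0.5589, -0.0504, 0.1385], 0.69), ('mandrel_top', [0.5542, -0.0458, 0.1914], 0.69)]
```

View pics/c4.png

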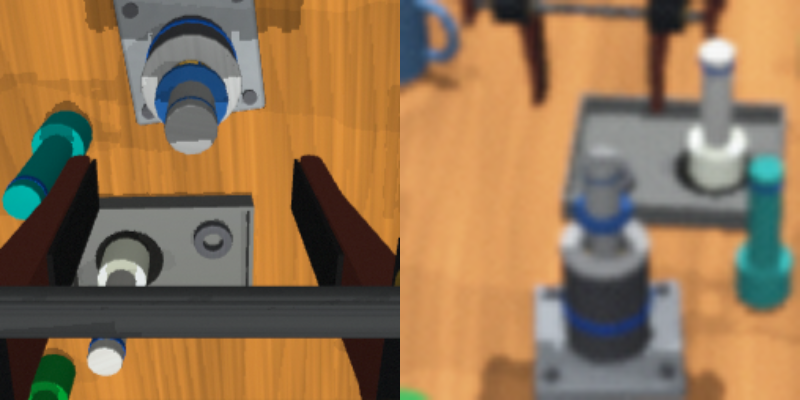

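The mandrel stands upright and loose in the socket, with its top at (0.5537, -0.0489, 0.189). Next I'll fetch the slug.

Emit:
apply_moves(series=[[70,-10,-25,0,0],[70,-14,-35,0,0],[70,-14,-35,0,0],[70,-14,-35,0,0],[70,-14,-35,0,0],[70,-10,-28,0,0],[70,0,0,0,0],[70,0,0,0,0]])

```text
t: 12.45
position: [0.4781, -0.2415, 0.245]
eef_rot: [[0.074, 0.997, -0.001], [0.997, -0.074, 0.0], [0.0, -0.001, -1.0]]
wrist_force: [-0.1, 0.6, -0.3]
gripper_width: 0.0701
```

```bash
python3 - <<'E'
from fit import *
s=read_state();print(s["t"],s["position"],s["wrist_force"],s["qpos"].round(2))
p=capture("wrist");C=cloud(p)
for lo,hi in [(.122,.14),(.03,.045)]:
    m=(np.hypot(C[...,0]-.48,C[...,1]+.242)<.035)&(C[...,2]>lo)&(C[...,2]<hi);q=C[m]
    print(len(q),np.percentile(q[:,2],[25,50,75]),cv2.minEnclosingCircle((q[:,:2]*1000).astype(np.float32)) if len(q) else 0)
print([(k,w(p,d["centre"]).round(4).tolist(),round(d["conf"],2)) for k in ["slug","pad"] for d in tip_of(p,k)[:2]])
L=lambda a,b:np.linspace(a,b,4)/1e3
print(fit(p,480,-242,.130,L(1,11.5),[L(14.5,17)]))
E
```

```text
12.45 [ 0.47813713 -0.24146747  0.24504611] [-0.12013417  0.55009465 -0.29789963] [-0.1   0.26  0.59  1.81 -0.16  1.12  0.47]
604 [0.12827742 0.12873997 0.12923939] ((477.603759765625, -242.53695678710938), 12.856056213378906)
500 [0.03811106 0.03887752 0.03945156] ((477.5442810058594, -242.66815185546875), 21.790863037109375)
[('slug', [0.4742, -0.2432, 0.0075], 0.8), ('slug', [0.3894, -0.3795, -0.0026], 0.69), ('pad', [0.482, -0.2463, 0.0096], 0.67), ('pad', [0.5082, -0.2496, -0.0032], 0.48)]
(array([ 477.6, -243.5]), np.float64(-102.7))
```

Emit:
apply_moves(series=[[70,-0.5,-1.1,-25,0],[70,0,0,-35,0],[70,0,0,-35,0],[70,0,0,-35,0],[70,0,0,-25,0],[70,0,0,-15,0],[70,0,0,-5,0],[70,0,0,0,0],[10,0,0,0,0],[10,0,0,0,0],[10,0,0,0,0],[10,0,0,0,0],[10,0,0,0,0],[10,0,0,0,0],[10,0,0,0,0]], newtons=60)

```text
t: 14.1
position: [0.4781, -0.2425, 0.0708]
eef_rot: [[0.072, 0.997, 0.0], [0.997, -0.072, -0.0], [-0.0, 0.0, -1.0]]
wrist_force: [0.5, 1.0, 1.5]
gripper_width: 0.0252
```

Emit:
apply_moves(series=[[10,0,0,5,0],[10,0,0,20,0],[10,0,0,30,0],[10,0,0,35,0],[10,0,0,35,0],[10,0,0,35,0],[10,0,0,35,0],[10,0,0,20,0],[10,0,0,0,0],[10,0,0,0,0]])

```text
t: 15.1
position: [0.4776, -0.2421, 0.2849]
eef_rot: [[0.072, 0.997, -0.001], [0.997, -0.072, 0.001], [0.001, -0.001, -1.0]]
wrist_force: [0.4, -0.1, -2.4]
gripper_width: 0.025
```

Emit:
apply_moves(series=[[10,10,25,0,0],[10,14,35,0,0],[10,14,35,0,0],[10,14,35,0,0],[10,13,33,0,0],[10,8,20,0,0],[10,3.1,10.3,0,0],[10,0,0,0,0],[10,0,0,-10,0],[10,0,0,-10,0],[10,0,0,-4,0],[10,0,0,0,0],[10,0,0,0,0]])

```text
t: 16.4
position: [0.5541, -0.0496, 0.2617]
eef_rot: [[0.073, 0.997, 0.0], [0.997, -0.073, -0.0], [-0.0, 0.0, -1.0]]
wrist_force: [-0.6, 1.1, -3.4]
gripper_width: 0.0254
```

```bash
python3 - <<'E'
from h import *
s=read_state();print(s["t"],s["position"],s["wrist_force"])
o=[]
for n in ["wrist","side"]:
    p=capture(n)
    if n=="side": u,v=pix(p,(.5555,-.047,.18)).astype(int);h=45
    else: u,v,h=256,250,130
    o.append(cv2.resize(p["img"][v-h:v+h,u-h:u+h],(400,400),interpolation=cv2.INTER_CUBIC))
    print(n,[(k,w(p,d["centre"]).round(4).tolist(),round(d["conf"],2)) for k in ["mandrel","mandrel_top","slug"] for d in tip_of(p,k)[:2]])
cv2.imwrite("pics/c5.png",np.hstack(o))
E
```

```text
16.4 [ 0.55406862 -0.04961673  0.26166622] [-0.57420424  1.11446678 -3.39000402]
wrist [('mandrel', [0.5537, -0.0498, 0.1368], 0.95), ('slug', [0.5508, -0.05, 0.1989], 0.73), ('slug', [0.4369, -0.1202, 0.0024], 0.59)]
side [('mandrel', [0.5537, -0.0537, 0.1376], 0.46), ('mandrel_top', [0.5532, -0.0475, 0.1928], 0.5), ('slug', [0.5579, -0.0476, 0.1954], 0.83), ('slug', [0.4442, -0.1146, -0.0038], 0.76)]
```

View pics/c5.png

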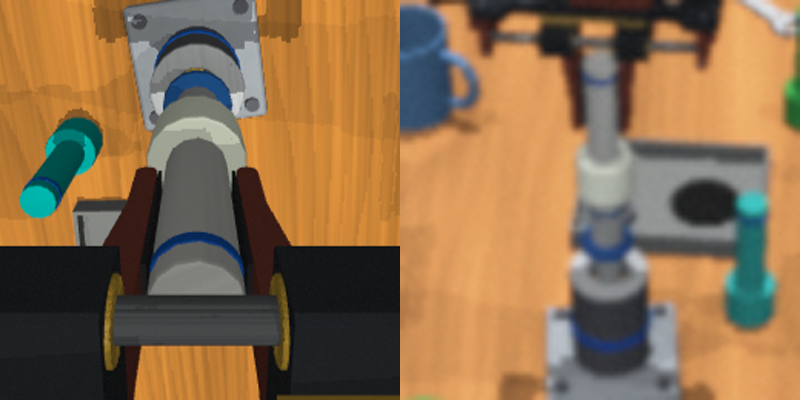

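The slug is coaxial with the mandrel, with a gap of about 6 mm. Now I'll go down slowly and watch the force.

Emit:
apply_moves(series=[[10,0,0,-2,0],[10,0,0,-2,0],[10,0,0,-1,0],[10,0,0,-1,0],[10,0,0,-1,0],[10,0,0,-1,0],[10,0,0,0,0]])

```text
t: 17.5
position: [0.5545, -0.0492, 0.2542]
eef_rot: [[0.072, 0.997, 0.001], [0.997, -0.072, 0.0], [0.0, 0.001, -1.0]]
wrist_force: [-0.9, 0.5, 4.1]
gripper_width: 0.0252
```

Emit:
apply_moves(series=[[10,0,0,-1,0],[10,0,0,-1,0],[10,0,0,0,0]])

```text
t: 17.8
position: [0.5546, -0.0492, 0.2523]
eef_rot: [[0.072, 0.997, 0.001], [0.997, -0.072, 0.0], [0.0, 0.001, -1.0]]
wrist_force: [-1.0, 0.4, 6.4]
gripper_width: 0.0255
```

Emit:
apply_moves(series=[[10,0,0,-1,0],[10,0,0,-1,0],[10,0,0,0,0]])

```text
t: 18.1
position: [0.5547, -0.0492, 0.2505]
eef_rot: [[0.072, 0.997, 0.002], [0.997, -0.072, 0.0], [0.0, 0.002, -1.0]]
wrist_force: [-0.9, -1.8, 6.0]
gripper_width: 0.0257
```

Emit:
apply_moves(series=[[10,0,0,-1,0],[10,0,0,-1,0],[10,0,0,0,0]])

```text
t: 18.4
position: [0.5548, -0.0492, 0.2488]
eef_rot: [[0.072, 0.997, 0.002], [0.997, -0.072, 0.0], [0.0, 0.002, -1.0]]
wrist_force: [-1.0, 0.3, 8.6]
gripper_width: 0.0256
```

Emit:
apply_moves(series=[[10,0,0,-1,0],[10,0,0,-1,0],[10,0,0,0,0]])

```text
t: 18.7
position: [0.555, -0.0492, 0.247]
eef_rot: [[0.072, 0.997, 0.002], [0.997, -0.072, 0.0], [0.001, 0.002, -1.0]]
wrist_force: [-1.4, -0.2, 10.0]
gripper_width: 0.0256
```

Emit:
apply_moves(series=[[10,0,0,-1,0],[10,0,0,-0.5,0],[10,0,0,0,0]])

```text
t: 19.0
position: [0.5551, -0.0493, 0.246]
eef_rot: [[0.072, 0.997, 0.003], [0.997, -0.072, 0.0], [0.001, 0.003, -1.0]]
wrist_force: [-2.1, -0.7, 11.7]
gripper_width: 0.0254
```

Emit:
apply_moves(series=[[10,0,0,-0.5,0],[10,0,0,-0.5,0],[10,0,0,0,0]])

```text
t: 19.3
position: [0.5552, -0.0493, 0.2453]
eef_rot: [[0.072, 0.997, 0.003], [0.997, -0.072, 0.001], [0.001, 0.003, -1.0]]
wrist_force: [-2.2, 0.1, 14.9]
gripper_width: 0.0251
```

Emit:
apply_moves(series=[[10,0,0,-0.4,0],[10,0,0,-0.4,0],[10,0,0,0,0]])

```text
t: 19.6
position: [0.5553, -0.0493, 0.2448]
eef_rot: [[0.072, 0.997, 0.004], [0.997, -0.072, 0.001], [0.001, 0.004, -1.0]]
wrist_force: [-3.3, 0.5, 16.3]
gripper_width: 0.0258
```

Emit:
apply_moves(series=[[10,0,0,-0.4,0],[10,0,0,-0.4,0],[10,0,0,0,0]])

```text
t: 19.9
position: [0.5555, -0.0493, 0.2444]
eef_rot: [[0.072, 0.997, 0.004], [0.997, -0.072, 0.001], [0.001, 0.004, -1.0]]
wrist_force: [-3.5, 0.3, 19.3]
gripper_width: 0.0253
```

Emit:
apply_moves(series=[[10,0,0,-0.5,0],[10,0,0,0,0]])

```text
t: 20.1
position: [0.5556, -0.0494, 0.2441]
eef_rot: [[0.072, 0.997, 0.005], [0.997, -0.072, 0.001], [0.001, 0.005, -1.0]]
wrist_force: [-2.5, 0.9, 20.9]
gripper_width: 0.0255
```

Emit:
apply_moves(series=[[10,0,0,2,0],[10,-0.5,0,3,0],[10,0,0,3,0],[10,0,0,0,0],[10,0,0,0,0]])

```text
t: 20.6
position: [0.5535, -0.0491, 0.2486]
eef_rot: [[0.072, 0.997, -0.001], [0.997, -0.072, -0.0], [-0.0, -0.001, -1.0]]
wrist_force: [0.2, 0.1, -2.2]
gripper_width: 0.0255
```

Emit:
apply_moves(series=[[10,0,0,-2,0],[10,0,0,-2,0],[10,0,0,-1,0],[10,0,0,-0.7,0],[10,0,0,-0.7,0],[10,0,0,-0.7,0],[10,0,0,-0.5,0],[10,0,0,0,0]])

```text
t: 21.4
position: [0.5548, -0.0493, 0.2442]
eef_rot: [[0.072, 0.997, 0.004], [0.997, -0.072, 0.001], [0.001, 0.004, -1.0]]
wrist_force: [-4.8, 0.9, 16.2]
gripper_width: 0.0257
```

Emit:
apply_moves(series=[[10,0,0,-0.4,0],[10,0,0,-0.4,0],[10,0,0,0,0]])

```text
t: 21.7
position: [0.5552, -0.0494, 0.2441]
eef_rot: [[0.072, 0.997, 0.005], [0.997, -0.072, 0.001], [0.001, 0.005, -1.0]]
wrist_force: [-4.3, 0.1, 21.7]
gripper_width: 0.0256
```

Emit:
apply_moves(series=[[10,0,0,2,0],[10,-0.5,0,3,0],[10,0,0,3,0],[10,0,0,0,0],[10,0,0,0,0]])

```text
t: 22.2
position: [0.553, -0.0491, 0.2483]
eef_rot: [[0.072, 0.997, -0.0], [0.997, -0.072, -0.0], [-0.0, -0.0, -1.0]]
wrist_force: [-0.7, -0.7, -3.0]
gripper_width: 0.0255
```

Emit:
apply_moves(series=[[10,0.5,0,-2,0],[10,0,0,-2,0],[10,0,0,-1,0],[10,0,0,-0.7,0],[10,0,0,-0.7,0],[10,0,0,-0.7,0],[10,0,0,-0.6,0],[10,0,0,-0.4,0],[10,0,0,0,0]])

```text
t: 23.1
position: [0.5552, -0.0494, 0.244]
eef_rot: [[0.072, 0.997, 0.005], [0.997, -0.072, 0.001], [0.001, 0.005, -1.0]]
wrist_force: [-4.3, 0.1, 22.2]
gripper_width: 0.0257
```

Emit:
apply_moves(series=[[10,0,0,2,0],[10,0,0,5,0],[10,0,0,15,0],[10,0,0,20,0],[10,0,0,0,0],[10,0,0,0,0]])

```text
t: 23.7
position: [0.5536, -0.049, 0.282]
eef_rot: [[0.072, 0.997, 0.0], [0.997, -0.072, 0.0], [0.0, 0.0, -1.0]]
wrist_force: [-0.3, -0.9, -3.0]
gripper_width: 0.0252
```

```bash
python3 - <<'E'
from h import *
s=read_state();print(s["t"],s["position"],s["wrist_force"])
for n in ["wrist","side","scene"]:
    p=capture(n)
    print(n,[(k,w(p,d["centre"]).round(4).tolist(),round(d["conf"],2)) for k in ["mandrel","mandrel_top","slug"] for d in tip_of(p,k)[:1]])
    C=cloud(p);m=(np.hypot(C[...,0]-.5545,C[...,1]+.049)<.025)&(C[...,2]>.155)&(C[...,2]<.2);q=C[m]
    if len(q)>5: print(len(q),np.percentile(q[:,2],[25,50,75,95]))
E
```

```text
23.7 [ 0.5535959  -0.04904922  0.28200985] [-0.32504779 -0.87340981 -3.03468455]
wrist [('mandrel_top', [0.5508, -0.0506, 0.1772], 0.7), ('slug', [0.5507, -0.0522, 0.2224], 0.82)]
184 [0.16479637 0.16869034 0.17612357 0.1776427 ]
side [('mandrel', [0.5555, -0.0516, 0.127], 0.59), ('mandrel_top', [0.5549, -0.0449, 0.1758], 0.52), ('slug', [0.4455, -0.1147, -0.0031], 0.75)]
65 [0.16603396 0.17326301 0.17652976 0.1790272 ]
scene [('mandrel', [0.5618, -0.0494, 0.1249], 0.7), ('mandrel_top', [0.5552, -0.0503, 0.179], 0.48), ('slug', [0.5558, -0.0499, 0.219], 0.76)]
43 [0.16443819 0.17302141 0.17761628 0.17907368]
```

The last three taps read about 24–25 N with no further travel, and the mandrel top stays at about 0.178. Now I'll return the slug.

Emit:
apply_moves(series=[[10,-10,-25,0,0],[10,-14,-35,0,0],[10,-14,-35,0,0],[10,-14,-35,0,0],[10,-14,-35,0,0],[10,-10,-28.1,0,0],[10,0,0,0,0],[10,0,0,-30,0],[10,0,0,-35,0],[10,0,0,-35,0],[10,0,0,-35,0],[10,0,0,-30,0],[10,0,0,-20,0],[10,0,0,-10,0],[10,0,0,0,0],[10,0,0,0,0]])

```text
t: 25.9
position: [0.4783, -0.2423, 0.0883]
eef_rot: [[0.072, 0.997, 0.001], [0.997, -0.072, -0.0], [-0.0, 0.001, -1.0]]
wrist_force: [-0.2, 0.1, -3.2]
gripper_width: 0.0255
```

```bash
python3 - <<'E'
from h import *
s=read_state();print(s["t"],s["position"],s["wrist_force"])
p=capture("side");C=cloud(p)
print([(k,w(p,d["centre"]).round(4).tolist(),round(d["conf"],2)) for k in ["slug","pad","mandrel"] for d in tip_of(p,k)[:1]])
o=[]
for n in ["wrist","side"]:
    if n=="wrist": p=capture(n);u,v,h=256,250,130
    else: p=capture(n);u,v=pix(p,(.49,-.22,.04)).astype(int);h=45
    o.append(cv2.resize(p["img"][v-h:v+h,u-h:u+h],(400,400),interpolation=cv2.INTER_CUBIC))
cv2.imwrite("pics/c6.png",np.hstack(o))
E
```

```text
25.9 [ 0.47834797 -0.24230315  0.08834887] [-0.23181036  0.14626211 -3.23021009]
[('slug', [0.4422, -0.1141, -0.0056], 0.83), ('pad', [0.4803, -0.2462, 0.0081], 0.9), ('mandrel', [0.5574, -0.0516, 0.1273], 0.54)]
```

View pics/c6.png

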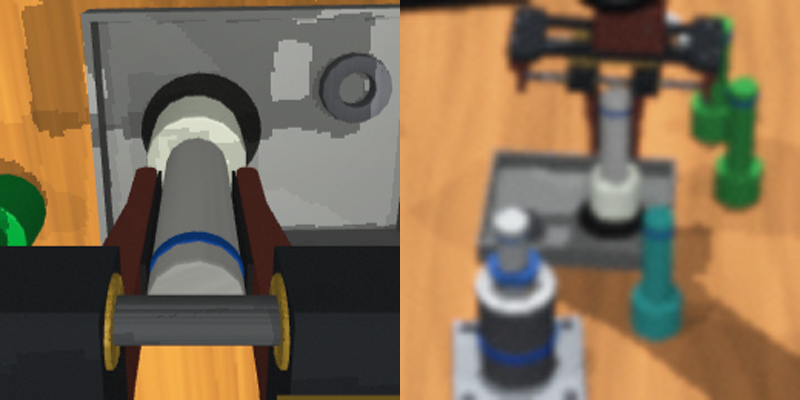

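Emit:
apply_moves(series=[[10,0,0,-6,0],[10,0,0,-5,0],[10,0,0,-3,0],[10,0,0,-1,0],[10,0,0,-0.5,0],[10,0,0,0,0],[10,0,0,0,0]])

```text
t: 26.9
position: [0.4777, -0.2423, 0.0721]
eef_rot: [[0.072, 0.997, 0.0], [0.997, -0.072, -0.0], [-0.0, 0.0, -1.0]]
wrist_force: [1.1, 0.5, -2.2]
gripper_width: 0.0255
```

Emit:
apply_moves(series=[[10,0,0,-1,0],[10,0,0,-0.5,0],[10,0,0,0,0]])

```text
t: 27.2
position: [0.4778, -0.2422, 0.0708]
eef_rot: [[0.072, 0.997, 0.0], [0.997, -0.072, 0.0], [0.0, 0.0, -1.0]]
wrist_force: [-0.8, -0.3, 0.2]
gripper_width: 0.0254
```

Emit:
apply_moves(series=[[10,0,0,-0.3,0],[30,0,0,0,0],[40,0,0,0,0],[55,0,0,0,0],[70,0,0,0,0],[70,0,0,0,0],[70,0,0,10,0],[70,0,0,20,0],[70,0,0,30,0],[70,0,0,35,0],[70,0,0,35,0],[70,0,0,25,0],[70,0,0,20,0],[70,0,0,0,0],[70,0,0,0,0]])

```text
t: 28.7
position: [0.4776, -0.2421, 0.2455]
eef_rot: [[0.072, 0.997, 0.001], [0.997, -0.072, 0.0], [0.0, 0.001, -1.0]]
wrist_force: [0.5, 0.5, -0.3]
gripper_width: 0.0701
```

```bash
python3 - <<'E'
from h import *
s=read_state();print(s["t"],s["position"],s["wrist_force"])
o=[]
for n in ["wrist","side"]:
    p=capture(n);C=cloud(p)
    print(n,[(k,w(p,d["centre"]).round(4).tolist(),round(d["conf"],2)) for k in ["slug","pad","mandrel","mandrel_top"] for d in tip_of(p,k)[:1]])
    for nm,c,lo,hi in [("slugtop",(.478,-.242),.12,.14),("foot",(.478,-.242),.03,.045),("mtop",(.5545,-.049),.170,.2)]:
        q=C[(np.hypot(C[...,0]-c[0],C[...,1]-c[1])<.03)&(C[...,2]>lo)&(C[...,2]<hi)]
        if len(q)>5: print(nm,len(q),np.percentile(q[:,2],[50,95]).round(4),cv2.minEnclosingCircle((q[:,:2]*1000).astype(np.float32)))
    if n=="wrist": o.append(cv2.resize(p["img"],(533,400)))
    else:
        u,v=pix(p,(.51,-.15,.07)).astype(int);h=60;o.append(cv2.resize(p["img"][v-h:v+h,u-h:u+h][:,20:100],(266,400),interpolation=cv2.INTER_CUBIC))
cv2.imwrite("pics/c7.png",np.hstack(o))
E
```

```text
28.7 [ 0.47760806 -0.24213947  0.24547758] [ 0.48728111  0.47116683 -0.32126562]
wrist [('slug', [0.3882, -0.3784, -0.0017], 0.95), ('pad', [0.4823, -0.247, 0.0091], 0.68)]
slugtop 629 [0.1287 0.13  ] ((476.9132995605469, -242.48443603515625), 13.417398452758789)
foot 501 [0.0388 0.0402] ((477.2000732421875, -242.32260131835938), 21.880596160888672)
side [('slug', [0.4425, -0.1141, -0.0064], 0.75), ('pad', [0.4785, -0.2511, 0.0048], 0.88), ('mandrel', [0.5579, -0.0496, 0.1264], 0.66), ('mandrel_top', [0.5555, -0.0463, 0.1744], 0.62)]
slugtop 33 [0.1274 0.1314] ((479.5517272949219, -237.84869384765625), 12.81424617767334)
foot 46 [0.0384 0.0439] ((479.56024169921875, -235.5840606689453), 21.587175369262695)
mtop 37 [0.1764 0.1805] ((557.0589599609375, -46.73381423950195), 13.421788215637207)
```

View pics/c7.png

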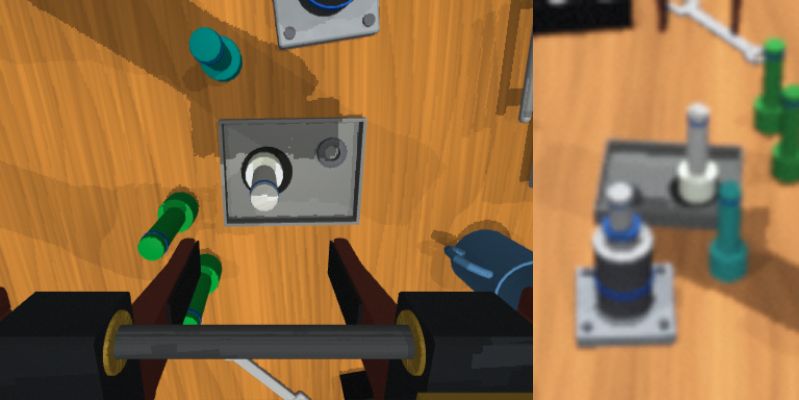

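The slug stands upright on the pad, the mandrel sits low and upright in the socket, and the gripper is clear of everything. I'll hand it in.

```bash
python3 -c "
from plant import *
print(sign_off(), read_state()['t'])"
```

```text
the job is handed in; nothing more can be done
the job is handed in; nothing more can be done
```

The blue mandrel is driven tight into the post's socket, the slug is back on its pad, and I handed the job in about 29 s into the 67 s allowed.

- **Placing:** I stood the mandrel loosely in the socket and let go. Its top was then at about z = 0.189 m. While lowering it by hand, the last push reached about 6 N, slightly above the 4 N at which driving starts, so it may have gone in a fraction of a millimetre before I released it.
- **Driving:** I drove it only with the white-footed slug. The resistance rose to a firm stop about 11.5 mm lower. The final presses measured about 24, 24.5 and 25 N, slug weight included, and the last ones gave no further travel. I worked by slow presses rather than sharp blows, and force was read only at the end of each move.
- **Last checks:** With nothing touching it, the mandrel stayed down, its top at about 0.177–0.180 m in the images. The slug stands upright within about 1 mm of where it started, and I saw nothing else disturbed.
- **Disagreements:** Positions from the scene and side cameras differed from the wrist camera and gripper by 2–5 mm. I relied on the wrist camera and touch instead. In the final check the slug detector reported the green and teal look-alikes, so I confirmed the real slug by depth and by eye. I did not separately test the friction hold, for example by pulling on the mandrel.

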